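# Clamp the green circuit board in the turnbuckle board holder

### The arm

A 6-joint arm with a two-finger parallel gripper is mounted at the origin on the work surface. World frame = base frame: x ahead of the robot, y to its left, z up, the work surface at z = 0. Lengths are in m, angles in rad, forces in N, time in s.
With the tool pointing down it reaches from about 0.375 to 0.975 m from the base axis. Payload 3.8 kg.
Tool frame: the origin (TCP) lies at the very end of the fingers, on their centre line; the grasp point (between the pads) lies 19 mm behind it (bot.tcp_to_grasp is the z of the grasp point in the tool frame, in m); z points along the fingers, y is the direction in which the jaws open and shut (so a half turn about z gives the same grasp; the last joint's range is limited). The gripper opens to 85 mm and grips with 20 to 120 N. Pads are 22 mm wide; open, the fingers measure 114 mm over their backs; the gripper's body (76 mm by 85 mm) begins 54 mm behind the grasp point. The pads swing forward as they close: fully open they stand 13 mm farther back than shut.
Start: joints at [-1.346, 0.264, 1.604, -0, 1.274, -0.037], TCP at [0.175, -0.652, 0.192] pointing down, gripper open.
Joint ranges: [-2.63, 2.63], [-0.94, 2.18], [0.31, 2.57], [-1.31, 4.45], [0, 2.66], [-2.55, 2.55]. Speed limits (rad/s): [2.57, 2.57, 3.14, 3.14, 3.14, 3.14].

### API

Orientations are given as a rotation vector (axis times angle).
In Python, from workcell import status, vision, job, bot gives the robot as it stands.
- The arm moves only by the tool apply_moves, never from a script. Its argument "deltas" is a list of rows, each a list of 7 numbers: the shift along the tool's x, y, z in m, then the turn, a rotation vector about the tool's x, y, z in rad, then the closure, from 0 (fully open) to 1 (shut). In form: [[x, y, z, rx, ry, rz, jaw], ...]. A call has 1 to 8 rows; each row is the pose to reach, as a shift and turn from the pose commanded when the call began, along the tool's axes at that moment; what a row does not reach only later rows make up. A row lasts 1/12 s, in which the tool goes at most 41.7 mm and 7.16 degrees, less where a joint would pass 70% of its speed; a pose out of reach is approached as far as the arm can. A call with a gripper value outside its range is refused whole. The fingers move at their own pace and stop on an object; "squeeze" is the grip in N (left out, the last holds). Time passes only in rows, so rows that repeat a pose let the fingers close. It gives the time, the measured TCP pose, the force and the opening at its end, in the units of the state.
- status.read_state(): the state, without advancing time (a new reading comes with each control period).
- vision.read_camera(name): name is "side" or "top"; returns the picture (420x560x3 uint8, red, green, blue); there is no depth.
- vision.get_calibration(name): a dict with "fov_y" (degrees; the focal length in pixels is half the picture's height over the tangent of half this angle, whatever the lens; pixels are square), "cx", "cy" (the principal point, pixels), "R" (3x3) and "t" (3): a world point X has camera coordinates R X + t. Camera axes: x right, y down, z forward; pixel columns grow to the right and rows downward; lengths in m; the calibration is good to about 2 mm. A picture is of the moment at which its call begins. get_calibration takes no time and is no camera call.
- job.finish_job(): hands the job in, once; it reports no verdict.
The state is a dict: "time": time; "q": joint angles; "joint_vel": joint speeds; "joint_torque": joint torques, N m; "tool_pos": TCP position; "tcp_rot": TCP orientation; "wrist_force": force on the tool from outside, world axes, zero at the start; "torque": the same for the moment, N m; "width": opening from 0.0 (shut) to 1.0 (fully open).
Only numpy, scipy, OpenCV 4.12 (cv2) and the standard library are available. Lean on these libraries where they do the work, as an engineer would, in place of code of your own. Each camera call takes 0.05 s, during which the arm holds its last target. There are 200 camera calls.

### The job

One of the two closed grey cases holds the green circuit board, the other a blue one: lift lids to find the green board and lay it flat on the black bed of the board holder, between the two orange spring pads. Then turn the brass turnbuckle by its cross bars, top going away from the robot, so that both jaws draw in together until both spring pads are clearly pushed in by the board but not bottomed out. Handle the board gently, leave the blue board in its case, do not shift the other things on the bench, and let go at the end.

Things in the scene. Friction and masses are not known exactly. Their poses are not given: they have to be found in the camera images.
- holder: Board holder, fixed: grey base 200 x 260 x 12 mm. Origin on the bench under its middle; x away from the robot, y along the turnbuckle, z up. Black bed at x = -50 mm; turnbuckle along y at x = +75, 75 mm up. Two jaws (blue plates 76 mm long in x, 55 mm high; lugs for the threaded rods 90 mm high at x = +75) slide along y, left at +y, right at -y, always equally far from the middle.
- bed (a point): Centre of the black bed's top (60 x 60 mm), 30 mm above the bench, at x = -50 mm in the holder's frame. The board belongs centred here, long side along the holder's y, hanging over by 20 mm at each end; 15 mm off along x, or 6 mm along y before clamping, does no harm (the pads centre and square it).
- hub (a point): Centre of the brass turnbuckle on its axis, 75 mm above the bench. Four cross bars (12 mm thick, 15 mm ball ends, three red, one yellow) at right angles, ends 58 mm from the axis; hub radius 18 mm, 22 mm along y. Push e.g. with the flat side of closed fingers set behind a bar 50 degrees before upright or later, following its arc up and over; pushing a leaning bar level can jam by friction.
- turnbuckle (a joint): Angle of the turnbuckle, rad, 0 to 4.8; grows as its top goes along the holder's +x, which tightens. Yellow bar up at 0, another at each quarter turn. Stays where left (friction 0.2 N m, 4 to 10 N at a bar). Each rad draws both jaws in 5 mm; free pad faces stand 66 mm - 5 mm/rad x angle from the middle: a 100 mm board is touched at 3.2 rad, then each rad pushes both pads in 5 mm.
- pad_left (a joint): How far the left (+y) jaw's orange spring pad is pushed back, m: 0 free, 0.008 bottomed out. Face 64 mm long, 30 to 54 mm above the bench; 2 N/mm. Wanted at the end: about half-way (0.002 to 0.0073).
- pad_right (a joint): The same for the right (-y) jaw.
- green_board: Green circuit board, 64 mm (x) x 100 mm (y) x 6 mm, 0.16 kg, with a dark finned heat sink 34 mm (x) x 44 mm (y) in its middle, top 34 mm above the board's underside: the thing to grip. Origin at the centre of the underside, z up. Lies in one of the cases, long side along the case's y.
- blue_board: Blue circuit board of the same shape, in the other case. Stays there.
- case_a: Grey open-topped case, fixed to the bench, 130 mm deep (x) x 140 mm wide (y) x 50 mm high, walls and floor 5 mm. Origin at the centre of the underside, x towards its hinge (away from the robot), z up. Closed by a black hinged lid.
- case_b: The other case, identical.
- lid_a (a joint): Opening angle of the lid of case_a, rad, 0 shut to 1.85 fully open; a stiff hinge (0.22 N m), it stays where it is left, 0.12 kg.
- lid_b (a joint): The same for case_b.
- lid_a_bar (a point): Middle of the steel lift bar of case_a's lid: a round bar 10 mm thick along the case's y, 70 mm free between its two arms, 43 mm in front of the case's front wall (40 mm from the lid's edge), 54 mm above the bench when shut. It moves with the lid on an arc of 173 mm radius about the hinge and can turn between the fingers.
- lid_b_bar (a point): The same for case_b.
- lid_a_hinge (a point): Middle of the hinge line of case_a's lid, along the case's y, at the top of its far wall, 50 mm above the bench.
- lid_b_hinge (a point): The same for case_b.
- meter: Cream analogue multimeter, 150 x 105 x 50 mm, loose. Bystander; origin under its middle.
- spool: Solder spool of bright metal, 60 mm across, 48 mm high, standing loose. Bystander.
- screwdriver: Blue-handled screwdriver, 170 mm, loose. Bystander.
- panel_board: Large bare green circuit board, 120 x 170 x 5 mm with white connectors, lying loose beyond the holder. Not the board to clamp. Bystander.
- flux_bottle: White bottle with red cap, 40 mm across, 90 mm high, loose. Bystander.
- parts_dish: Steel dish, 80 mm across, 30 mm high, loose. Bystander.

How it is judged:
On the way, in this order (a step that is already met when the one before it is completed fails the run):
1. the green board lies flat on the holder's bed, with the jaws still open (horizontal distance between green_board and bed below 0.02 m and z of green_board in the frame of holder below 0.034 m and angle between green_board's own z axis and vertical below 0.1 rad), for 0.2 s.
2. the turnbuckle is turned until both pads are pushed in by at least 2 mm (value of joint each of pad_left, pad_right above 0.002 m), for 0.2 s.
At the end, for the whole second after the job is handed in: The green board lies flat and at rest on the bed (centre within 20 mm, tilt and yaw within 0.1 rad) and both spring pads are pushed in by it 2 to 7.3 mm of their 8 mm (all of step 1 and all of step 2 and value of joint each of pad_left, pad_right below 0.0073 m and z of green_board in the frame of holder above 0.027 m and angle between the y axis of green_board and the y axis of holder, either way round below 0.1 rad and linear speed of green_board below 0.02 m/s); the robot touches nothing.
It fails at once if the green board is struck or squeezed by the holder with more than 60 N (contact force between green_board and holder above 60 N).
It fails at once if the blue board is taken from its place (moved more than 40 mm) (distance of blue_board from where it was at the start of the episode above 0.04 m).
It fails at once if a bystander is shifted by more than 40 mm (distance of any of meter, spool, screwdriver, panel_board, flux_bottle, parts_dish from where it was at the start of the episode above 0.04 m).
It also fails if it takes over 72 s, if anything falls off the work surface, if the arm or the gripper's body presses on something with over 40 N, if the wrist force passes 120 N, or if a joint passes its speed limit or range.

## Working session

There is one attempt and no reset: what is moved stays moved. The work goes in short steps, Python scripts to look and compute and a tool call to move; the robot and the scene stay as the last step left them, time stands still between calls to the robot, and variables do not carry over. Pictures are saved under pics/ and viewed, about 8 in all and at most 12, crops included, and the job is handed in when it is done.

Besides the shell and the picture viewer there is one more tool, called as name([rows], argument=value, ...), one row to a line, values as JSON. apply_moves: Moves the arm, as the interface text tells. Its arguments: {"type":"object","properties":{"deltas":{"type":"array","items":{"type":"array","items":{"type":"number"}}},"squeeze":{"type":"number"}},"required":["deltas"]}

```bash
mkdir -p pics; ls; python3 - <<'E'
from workcell import status, vision, job, bot
import cv2, numpy as np
print(status.read_state())
for n in("top","side"):
    c=vision.get_calibration(n);print(n,c)
    cv2.imwrite(f"pics/{n}0.png",vision.read_camera(n)[:,:,::-1])
print(bot.tcp_to_grasp)
E
```

```text
pics
{'time': 0.0, 'q': array([-1.34592389e+00,  2.64779229e-01,  1.60539745e+00, -5.53063013e-06,
        1.27370219e+00, -3.68820132e-02]), 'joint_vel': array([-0.00036162, -0.00072059,  0.00036721, -0.00036255,  0.00168091,
        0.00073413]), 'joint_torque': array([-1.17002801e-03, -5.15113378e+01, -3.67316294e+01, -2.32274679e-04,
        1.30357960e-02, -6.51523635e-06]), 'tool_pos': array([ 0.17449518, -0.65119101,  0.1902319 ]), 'tcp_rot': array([-3.11246859e+00, -4.09695697e-01,  3.45073453e-04]), 'wrist_force': array([-0.20982635, -0.05191359, -0.71255343]), 'torque': array([-0.01099102, -0.00563788,  0.00269878]), 'width': 0.9997259643785604}
top {'fov_y': 57.74432952328132, 'cx': 278.14140127904005, 'cy': 216.19244391070697, 'R': array([[-0.005621  , -0.99987016, -0.01510194],
       [-0.99608101,  0.00693147, -0.0881736 ],
       [ 0.08826683,  0.01454713, -0.99599064]]), 't': array([-0.0324442 ,  0.60371825,  0.99051129])}
side {'fov_y': 54.268488781085516, 'cx': 277.6939041262796, 'cy': 205.34839074138392, 'R': array([[-0.89496283, -0.4461007 ,  0.00597472],
       [-0.30810464,  0.60832006, -0.73144941],
       [ 0.32266555, -0.65646087, -0.68186954]]), 't': array([0.49914731, 0.25943196, 1.17105043])}
-0.0187
```

View pics/top0.png

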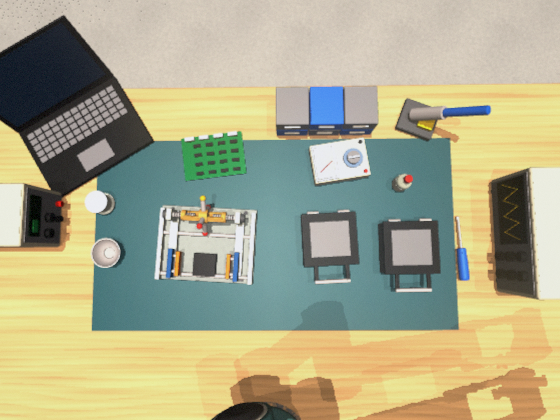

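View pics/side0.png

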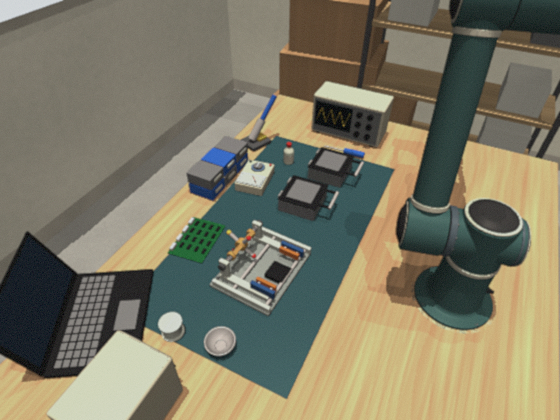

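```bash
cat > h.py <<'E'
from workcell import status, vision, job, bot
import cv2, numpy as np
from scipy.spatial.transform import Rotation as Ro
CAL={n:vision.get_calibration(n) for n in("top","side")}
def K(n):
    c=CAL[n]; f=210/np.tan(np.radians(c["fov_y"]/2)); return f,c["cx"],c["cy"],np.array(c["R"]),np.array(c["t"])
def ray(n,u,v):
    f,cx,cy,R,t=K(n); d=R.T@np.array([(u-cx)/f,(v-cy)/f,1]); return -R.T@t,d/np.linalg.norm(d)
def plane(n,u,v,z):
    o,d=ray(n,u,v); return o+d*(z-o[2])/d[2]
def proj(n,X):
    f,cx,cy,R,t=K(n); p=R@np.array(X)+t; return np.array([cx+f*p[0]/p[2],cy+f*p[1]/p[2]])
def tri(a,b):
    (o1,d1),(o2,d2)=ray("top",*a),ray("side",*b)
    s=np.linalg.lstsq(np.c_[d1,-d2],o2-o1,rcond=None)[0]; p,q=o1+s[0]*d1,o2+s[1]*d2
    return (p+q)/2,np.linalg.norm(p-q)
def shot(n,name,box=None,k=1):
    im=vision.read_camera(n)[:,:,::-1]; cv2.imwrite(f"pics/{name}_raw.png",im); crop(im,name,box,k); return im
def crop(im,name,box,k):
    if box:
        x0,y0,x1,y1=box; im=cv2.resize(im[y0:y1,x0:x1],None,fx=k,fy=k,interpolation=cv2.INTER_CUBIC)
        for x in range(-(-x0//10)*10,x1,10): cv2.putText(im,str(x),((x-x0)*k,8),0,.3,(0,0,255),1);cv2.line(im,((x-x0)*k,10),((x-x0)*k,14),(0,0,255),1)
        for y in range(-(-y0//10)*10,y1,10): cv2.putText(im,str(y),(0,(y-y0)*k+3),0,.3,(0,0,255),1)
    cv2.imwrite(f"pics/{name}.png",im)
def tool():
    s=status.read_state(); return s,s["tool_pos"],Ro.from_rotvec(s["tcp_rot"])
def delta(P,Rm=None):
    """shift in tool axes, rotvec in tool axes to reach world P, rotation Rm"""
    s,p,R=tool(); return np.round(R.inv().apply(np.array(P)-p),4), (np.round((R.inv()*Rm).as_rotvec(),3) if Rm is not None else None)
E
python3 - <<'E'
from h import *
crop(cv2.imread("pics/top0.png"),"c1",(150,180,450,300),2.6 and 2)
im=cv2.imread("pics/top0.png")
a=im[185:300,150:265]; b=im[195:310,290:450]
crop(im,"c1",(145,190,265,290),6)
crop(im,"c2",(290,195,450,300),5)
E
```

```text
(no output)
```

View pics/c1.png

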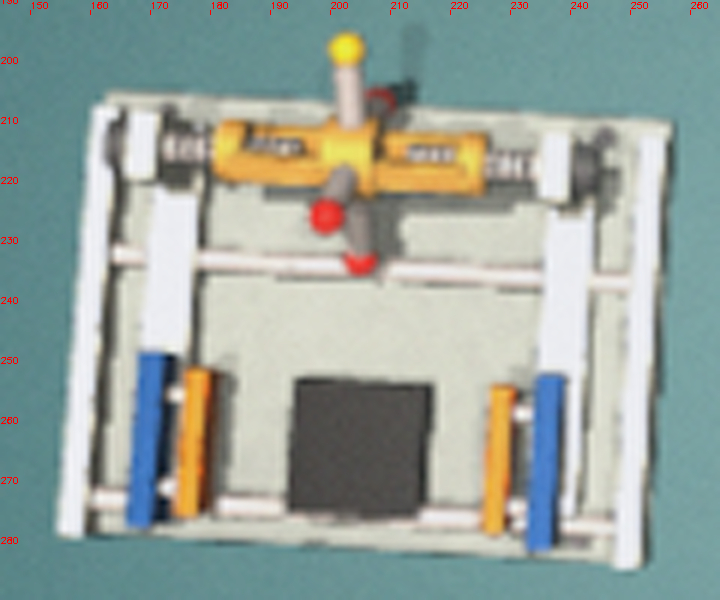

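View pics/c2.png

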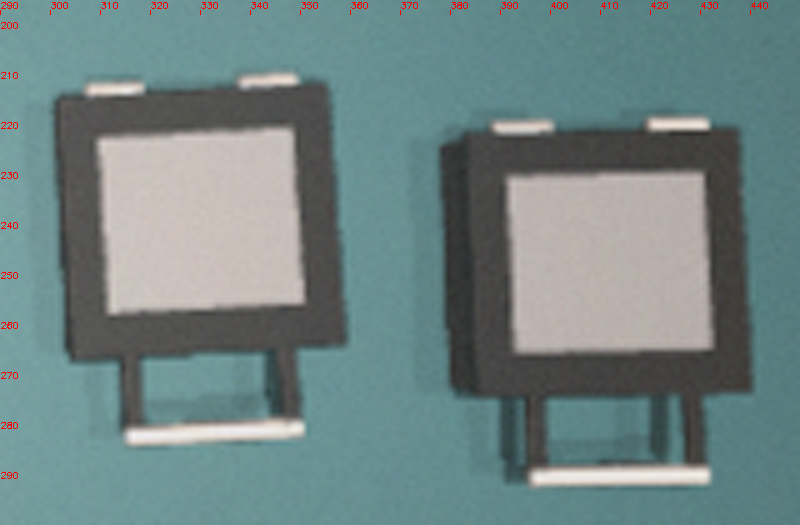

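```bash
python3 - <<'E'
from h import *
print("cams",[ray(n,0,0)[0].round(3) for n in("top","side")])
im=cv2.imread("pics/top0.png"); hsv=cv2.cvtColor(im,cv2.COLOR_BGR2HSV)
# bed
g=cv2.cvtColor(im,cv2.COLOR_BGR2GRAY)
def rect(mask,box,name,z):
    m=np.zeros_like(mask);x0,y0,x1,y1=box;m[y0:y1,x0:x1]=mask[y0:y1,x0:x1]
    c=max(cv2.findContours(m,cv2.RETR_EXTERNAL,cv2.CHAIN_APPROX_NONE)[0],key=cv2.contourArea)
    r=cv2.minAreaRect(c);P=np.array([plane("top",*q,z)[:2] for q in cv2.boxPoints(r)])
    e=[np.linalg.norm(P[1]-P[0]),np.linalg.norm(P[2]-P[1])]
    a=np.degrees([np.arctan2(*(P[i+1]-P[i])[::-1]) for i in(0,1)])
    print(name,r[0],P.mean(0).round(4),"edges",np.round(e,4),"ang",a.round(1));return P
rect((g<100).astype(np.uint8),(185,248,222,280),"bed",.03)
sat=hsv[:,:,1]
grey=((sat<40)&(g>140)).astype(np.uint8)
rect(grey,(305,215,352,262),"lidApanel",.056);rect(grey,(388,225,436,268),"lidBpanel",.056)
rect(grey,(312,276,352,286),"barA",.056);rect(grey,(392,285,434,295),"barB",.056)
dark=(g<95).astype(np.uint8)
rect(dark,(298,205,362,272),"lidA",.055);rect(dark,(375,215,445,277),"lidB",.055)
rect((((hsv[:,:,0]>100)&(hsv[:,:,0]<125)&(sat>120)).astype(np.uint8)),(160,245,180,285),"blueL",.055)
rect((((hsv[:,:,0]>100)&(hsv[:,:,0]<125)&(sat>120)).astype(np.uint8)),(228,245,245,285),"blueR",.055)
for nm,lo,hi in(("red",0,8),("yel",25,35)):
    m=((hsv[:,:,0]>=lo)&(hsv[:,:,0]<=hi)&(sat>140)).astype(np.uint8);m[:190]=0;m[240:]=0;m[:,:180]=0;m[:,230:]=0
    n,l,s,c=cv2.connectedComponentsWithStats(m); print(nm,[(s[i,4],c[i].round(1)) for i in range(1,n)])
s=cv2.imread("pics/side0.png"); crop(s,"s1",(205,210,325,310),6)
E
```

```text
cams [array([ 0.514, -0.051,  1.039]), array([0.149, 0.834, 0.985])]
bed (204.29409790039062, 264.17645263671875) [0.4775 0.1593] edges [0.0579 0.0607] ang [ -3.6 -94.7]
lidApanel (329.586181640625, 238.55076599121094) [ 0.5424 -0.1687] edges [0.1016 0.0902] ang [ -87.2 -178.1]
lidBpanel (411.5, 247.0) [ 0.5195 -0.3777] edges [0.0997 0.0868] ang [-90.4 177.7]
barA (332.4892272949219, 280.80615234375) [ 0.4346 -0.1742] edges [0.0896 0.0112] ang [ -87.1 -178.1]
barB (413.5047607421875, 289.66162109375) [ 0.4115 -0.3788] edges [0.0886 0.0093] ang [-88.6 179.4]
lidA (329.4517517089844, 242.17930603027344) [ 0.5334 -0.1683] edges [0.1437 0.1535] ang [ -87. -178.]
lidB (409.0, 248.0) [ 0.5173 -0.3715] edges [0.1591 0.1429] ang [-90.4 177.5]
blueL (169.5794219970703, 262.9676208496094) [0.482  0.2439] edges [0.0722 0.0142] ang [ -3.3 -94.7]
blueR (235.2821044921875, 266.98638916015625) [0.4709 0.0742] edges [0.072  0.0108] ang [ -3.3 -93.9]
red [(np.int32(2), array([208.5, 205. ])), (np.int32(24), array([198.9, 225.5])), (np.int32(11), array([204.7, 233.7]))]
yel [(np.int32(15), array([201.9, 197.5])), (np.int32(4), array([182. , 213.8])), (np.int32(22), array([202.2, 215. ])), (np.int32(4), array([222.5, 216. ]))]
```

View pics/s1.png

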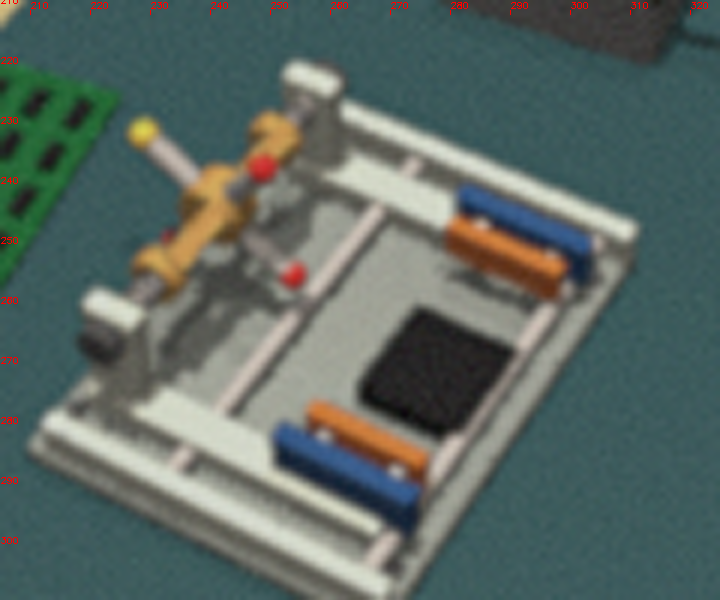

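```bash
python3 - <<'E'
from h import *
H=np.array([.4770,.1592]);a=np.radians(-3.75);ex=np.array([np.cos(a),np.sin(a)]);hub=np.r_[H+.125*ex,.075];print("hub",hub)
for n,t,s in(("yel",(201.9,197.5),(228.5,232)),("redup",(198.9,225.5),(248.5,238)),("redlow",(204.7,233.7),(253.5,256))):
    p,e=tri(t,s);d=p-hub;ey=np.array([-ex[1],ex[0]]);x=d[:2]@ex;print(n,p.round(4),"err",e.round(4),"hx,hy,hz",x.round(4),(d[:2]@ey).round(4),d[2].round(4),"ang",np.arctan2(x,d[2]).round(3),np.hypot(x,d[2]).round(3))
for n in("A","B"):
    b={"A":(332.5,280.8),"B":(413.5,289.7)}[n]
    print(n,plane("top",*b,.057).round(4))
print(proj("side",(.4346,-.1742,.054)),proj("side",(.4115,-.3788,.054)))
E
```

```text
hub [0.60173237 0.15102461 0.075     ]
yel [0.6448 0.1522 0.1021] err 0.0 hx,hy,hz 0.0429 0.004 0.0271 ang 1.008 0.051
redup [0.5743 0.156  0.1144] err 0.0001 hx,hy,hz -0.0277 0.0032 0.0394 ang -0.613 0.048
redlow [0.5586 0.1569 0.0437] err 0.0029 hx,hy,hz -0.0435 0.0031 -0.0313 ang -2.195 0.054
A [ 0.4347 -0.1742  0.057 ]
B [ 0.4115 -0.3785  0.057 ]
[333.23137244 199.4656753 ] [358.84827625 168.23307214]
```

```bash
cat >> h.py <<'E'
def down(yaw_deg,pitch=0):
    a=np.radians(yaw_deg); x=np.array([np.cos(a),np.sin(a),0]);z=np.array([0,0,-1.]);y=np.cross(z,x)
    return Ro.from_matrix(np.c_[x,y,z])*Ro.from_euler("x",pitch,degrees=True)
def go(*Ps,yaw=None,pitch=0):
    for P in Ps: print(*delta(P,None if yaw is None else down(yaw,pitch)))
E
python3 -c "
from h import *
go((.4347,-.1742,.12),(.4347,-.1742,.034),yaw=92.8)"
```

```text
[ 0.3747 -0.3933  0.0712] [-2.000e-03 -1.000e-03 -1.358e+00]
[ 0.3747 -0.3932  0.1572] [-2.000e-03 -1.000e-03 -1.358e+00]
```

apply_moves([
  [0.375, -0.393, 0.071, -0.002, -0.001, -1.358, 0.65],
  [0.375, -0.393, 0.071, -0.002, -0.001, -1.358, 0.65],
  [0.375, -0.393, 0.071, -0.002, -0.001, -1.358, 0.65],
  [0.375, -0.393, 0.071, -0.002, -0.001, -1.358, 0.65],
  [0.375, -0.393, 0.071, -0.002, -0.001, -1.358, 0.65],
  [0.375, -0.393, 0.071, -0.002, -0.001, -1.358, 0.65],
  [0.375, -0.393, 0.071, -0.002, -0.001, -1.358, 0.65],
  [0.375, -0.393, 0.071, -0.002, -0.001, -1.358, 0.65],
], squeeze=40)

```text
time: 0.77
tool_pos: [0.3334, -0.3598, 0.1477]
tcp_rot: [2.531, 1.86, -0.001]
wrist_force: [1.7, 0.5, 0.3]
width: 0.348
```

```bash
python3 -c "
from h import *
go((.4347,-.1742,.12),(.4347,-.1742,.034),yaw=92.8)"
```

```text
[0.2074 0.0412 0.0276] [ 0.     0.001 -0.352]
[0.2075 0.0411 0.1136] [ 0.     0.001 -0.352]
```

apply_moves([
  [0.207, 0.041, 0.028, 0, 0.001, -0.352, 0.65],
  [0.207, 0.041, 0.028, 0, 0.001, -0.352, 0.65],
  [0.207, 0.041, 0.028, 0, 0.001, -0.352, 0.65],
  [0.207, 0.041, 0.028, 0, 0.001, -0.352, 0.65],
  [0.207, 0.041, 0.028, 0, 0.001, -0.352, 0.65],
  [0.207, 0.041, 0.028, 0, 0.001, -0.352, 0.65],
  [0.207, 0.041, 0.028, 0, 0.001, -0.352, 0.65],
  [0.207, 0.041, 0.028, 0, 0.001, -0.352, 0.65],
])

```text
time: 1.43
tool_pos: [0.4349, -0.1771, 0.1199]
tcp_rot: [2.171, 2.271, -0.001]
wrist_force: [0.4, -0.5, -0.6]
width: 0.35
```

```bash
python3 -c "
from h import *
go((.4347,-.1742,.12),(.4347,-.1742,.034),yaw=92.8)"
```

```text
[ 0.0029 -0.0001 -0.0002] [-0.     0.001 -0.004]
[ 0.003  -0.0001  0.0858] [-0.     0.001 -0.004]
```

apply_moves([
  [0.003, 0, 0.03, 0, 0, 0, 0.65],
  [0.003, 0, 0.06, 0, 0, 0, 0.65],
  [0.003, 0, 0.086, 0, 0, 0, 0.65],
  [0.003, 0, 0.086, 0, 0, 0, 0.65],
  [0.003, 0, 0.086, 0, 0, 0, 1],
  [0.003, 0, 0.086, 0, 0, 0, 1],
  [0.003, 0, 0.086, 0, 0, 0, 1],
  [0.003, 0, 0.086, 0, 0, 0, 1],
])

```text
time: 2.1
tool_pos: [0.4368, -0.1756, 0.0363]
tcp_rot: [2.171, 2.265, 0.002]
wrist_force: [-0.3, 0.5, 0.7]
width: -0.003
```

```bash
python3 -c "
from h import *
s,p,R=tool();print(s['wrist_force'],s['width'],p)
a=np.radians(2.8);e=np.array([np.cos(a),np.sin(a),0])
b=p+[0,0,.019]; h=b+.173*e; h[2]=.05;r=np.linalg.norm(h-b);t0=np.arctan2(b[2]-.05,.173)
for t in np.arange(.1,1.76,.11):
    q=h-r*np.cos(t+t0)*e+[0,0,r*np.sin(t+t0)]-[0,0,.019]
    print(t.round(2),delta(q)[0],(q-p).round(3))
"
```

```text
[-0.30310131  0.45250345  0.66864712] -0.003236965066504315 [ 0.43681818 -0.17559964  0.03625636]
0.1 [-0.      0.0015 -0.0172] [0.001 0.    0.017]
0.21 [-0.0001  0.005  -0.0359] [0.005 0.    0.036]
0.32 [-0.0001  0.0107 -0.0541] [0.01  0.001 0.054]
0.43 [-0.0001  0.0182 -0.0716] [0.018 0.001 0.072]
0.54 [-0.      0.0277 -0.0881] [0.027 0.001 0.088]
0.65 [ 0.      0.0389 -0.1035] [0.038 0.002 0.104]
0.76 [ 1.000e-04  5.170e-02 -1.175e-01] [0.051 0.003 0.118]
0.87 [ 1.000e-04  6.600e-02 -1.301e-01] [0.065 0.003 0.13 ]
0.98 [ 0.0002  0.0816 -0.141 ] [0.081 0.004 0.141]
1.09 [ 0.0003  0.0983 -0.1502] [0.098 0.005 0.151]
1.2 [ 0.0004  0.1158 -0.1574] [0.115 0.006 0.158]
1.31 [ 0.0005  0.1341 -0.1627] [0.133 0.007 0.163]
1.42 [ 0.0006  0.1529 -0.166 ] [0.152 0.007 0.167]
1.53 [ 0.0007  0.1719 -0.1671] [0.171 0.008 0.168]
1.64 [ 0.0008  0.1909 -0.1662] [0.19  0.009 0.167]
1.75 [ 0.001   0.2097 -0.1632] [0.209 0.01  0.164]
```

```bash
python3 - <<'E'
from h import *
t=shot("top","t1",(300,215,370,295),5);s=shot("side","s2",(290,160,370,230),5)
a=cv2.imread("pics/t1.png");b=cv2.imread("pics/s2.png");h=max(a.shape[0],b.shape[0])
cv2.imwrite("pics/m1.png",np.hstack([cv2.copyMakeBorder(i,0,h-i.shape[0],0,0,0) for i in(a,b)]))
p=tool()[1];print(proj("top",p),proj("side",p),proj("side",p+[0,0,.018]))
E
```

```text
[331.79624198 279.4930524 ] [332.31040025 203.12115345] [332.82430924 199.22055778]
```

View pics/m1.png

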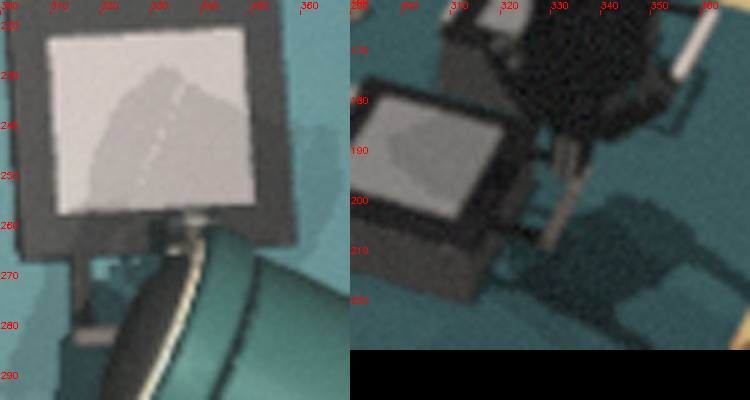

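```bash
python3 - <<'E'
from h import *
for dy in(-.045,-.035,0,.035,.045): print(dy,proj("side",(.4347-dy*.049,-.1742+dy,.054)).round(1))
a=cv2.imread("pics/side0.png");b=cv2.imread("pics/s2_raw.png")
crop(a,"x1",(315,170,360,215),8);crop(b,"x2",(315,170,360,215),8)
cv2.imwrite("pics/m2.png",np.hstack([cv2.imread("pics/x1.png"),cv2.imread("pics/x2.png")]))
E
```

```text
-0.045 [337.2 191.5]
-0.035 [336.4 193.2]
0 [333.2 199.5]
0.035 [329.9 205.9]
0.045 [329.  207.8]
```

View pics/m2.png

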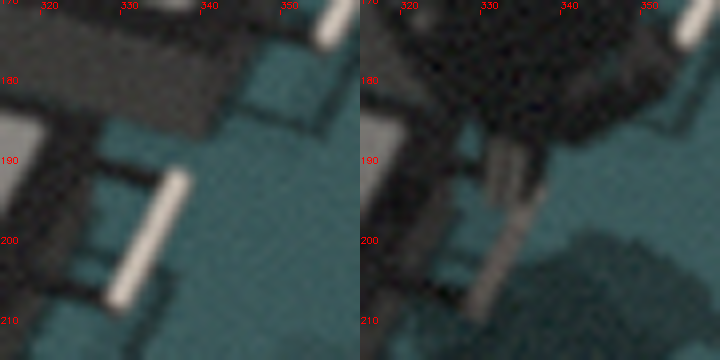

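```bash
python3 - <<'E'
from h import *
s,p,R=tool();print(s['time'],p,s['tcp_rot'],s['width'],s['q'],s['wrist_force'])
for z in(0,.019,.04,.073):
  print(z,proj("side",p+[0,0,z]).round(1))
  for dx in(-.0145,.0145):
    for dy in(-.011,.011): print("   ",proj("side",p+[dx,dy,z]).round(1))
E
```

```text
2.2 [ 0.43636763 -0.1750613   0.03570226] [2.17090966e+00 2.26590731e+00 1.47424348e-03] 0.0007173007903358452 [-4.34285706e-01  3.06428431e-02  2.18281441e+00 -3.34224456e-04
  9.24453606e-01 -4.76900795e-01] [0.30149687 0.31478844 0.47493781]
0 [332.3 203.1]
    [337.4 202.5]
    [335.2 206.4]
    [329.5 199.9]
    [327.2 203.8]
0.019 [332.9 199. ]
    [338.  198.4]
    [335.7 202.3]
    [330.  195.8]
    [327.7 199.6]
0.04 [333.5 194.4]
    [338.7 193.7]
    [336.4 197.6]
    [330.6 191.2]
    [328.2 195. ]
0.073 [334.5 186.9]
    [339.8 186.2]
    [337.4 190.1]
    [331.5 183.7]
    [329.1 187.5]
```

apply_moves([
  [0, 0.0015, -0.017, 0, 0, 0, 1],
  [0, 0.005, -0.036, 0, 0, 0, 1],
  [0, 0.01, -0.054, 0, 0, 0, 1],
  [0, 0.018, -0.072, 0, 0, 0, 1],
  [0, 0.018, -0.072, 0, 0, 0, 1],
])

```text
time: 2.62
tool_pos: [0.4577, -0.1751, 0.1113]
tcp_rot: [2.166, 2.262, 0.006]
wrist_force: [2.0, -0.3, 1.1]
width: 0.002
```

```bash
python3 - <<'E'
from h import *
s,p,R=tool();print(p,s['width'],s['wrist_force'])
t=shot("top","t2",(300,215,370,295),5);s=shot("side","s3",(290,150,370,230),5)
a=cv2.imread("pics/t2.png");b=cv2.imread("pics/s3.png");h=max(a.shape[0],b.shape[0])
cv2.imwrite("pics/m3.png",np.hstack([cv2.copyMakeBorder(i,0,h-i.shape[0],0,0,0) for i in(a,b)]))
print(proj("side",p))
E
```

```text
[ 0.45772805 -0.17506519  0.11127804] 0.0021991771424765033 [ 1.96960345 -0.28878943  1.0909006 ]
[328.47342296 184.37795208]
```

View pics/m3.png

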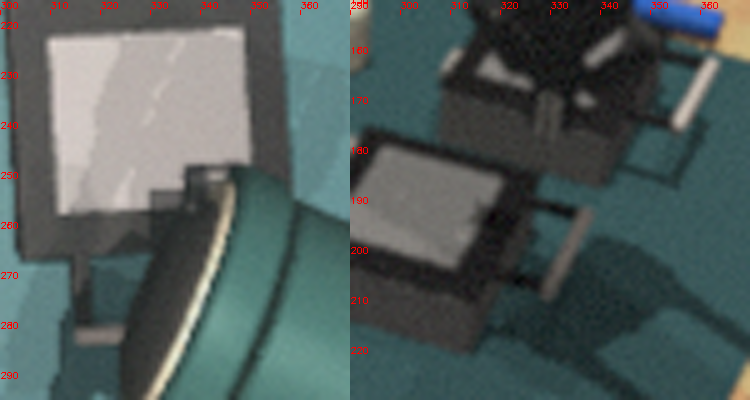

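```bash
python3 -c "
from h import *
go((.4347,-.1742,.115),(.4347,-.1742,.07),(.4347,-.1742,.035),(.4347,-.1742,.006),yaw=92.8)
p=tool()[1];print(proj('top',p),proj('top',p+[0,0,.033]))"
```

```text
[ 0.0005 -0.0194 -0.0077] [ 0.003  0.002 -0.005]
[ 0.0006 -0.0196  0.0373] [ 0.003  0.002 -0.005]
[ 0.0006 -0.0197  0.0723] [ 0.003  0.002 -0.005]
[ 0.0007 -0.0198  0.1013] [ 0.003  0.002 -0.005]
[334.87275961 274.35642275] [336.75830228 275.26106049]
```

apply_moves([
  [0, -0.0195, -0.008, 0, 0, 0, 0.65],
  [0, -0.0195, -0.008, 0, 0, 0, 0.65],
  [0, -0.0195, 0, 0, 0, 0, 0.65],
  [0, -0.0195, 0.03, 0, 0, 0, 0.65],
  [0, -0.0195, 0.05, 0, 0, 0, 0.65],
  [0, -0.0195, 0.072, 0, 0, 0, 0.65],
  [0, -0.0195, 0.072, 0, 0, 0, 0.65],
  [0, -0.0195, 0.072, 0, 0, 0, 0.65],
])

```text
time: 3.38
tool_pos: [0.4316, -0.1733, 0.0318]
tcp_rot: [-2.17, -2.266, 0.003]
wrist_force: [0.2, -0.4, -0.9]
width: 0.349
```

apply_moves([
  [0, 0, 0.006, 0, 0, 0, 0.65],
  [0, 0, 0.012, 0, 0, 0, 0.65],
  [0, 0, 0.014, 0, 0, 0, 0.65],
  [0, 0, 0.014, 0, 0, 0, 0.65],
])

```text
time: 3.72
tool_pos: [0.4338, -0.1744, 0.0202]
tcp_rot: [2.173, 2.268, 0.0]
wrist_force: [0.4, -0.4, -0.4]
width: 0.35
```

apply_moves([
  [0, 0, 0.004, 0, 0, 0, 0.65],
  [0, 0, 0.008, 0, 0, 0, 0.65],
  [0, 0, 0.012, 0, 0, 0, 0.65],
  [0, 0, 0.014, 0, 0, 0, 0.65],
  [0, 0, 0.014, 0, 0, 0, 1],
  [0, 0, 0.014, 0, 0, 0, 1],
  [0, 0, 0.014, 0, 0, 0, 1],
  [0, 0, 0.014, 0, 0, 0, 1],
])

```text
time: 4.38
tool_pos: [0.4334, -0.1742, 0.006]
tcp_rot: [2.173, 2.269, -0.0]
wrist_force: [0.9, -0.0, -2.5]
width: 0.099
```

apply_moves([
  [0, 0.0015, -0.017, 0, 0, 0, 1],
  [0, 0.005, -0.036, 0, 0, 0, 1],
  [0, 0.0105, -0.054, 0, 0, 0, 1],
  [0, 0.018, -0.072, 0, 0, 0, 1],
  [0, 0.0275, -0.088, 0, 0, 0, 1],
  [0, 0.039, -0.1035, 0, 0, 0, 1],
  [0, 0.052, -0.1175, 0, 0, 0, 1],
  [0, 0.066, -0.13, 0, 0, 0, 1],
], squeeze=60)

```text
time: 5.05
tool_pos: [0.4934, -0.1713, 0.1368]
tcp_rot: [-2.166, -2.263, 0.014]
wrist_force: [-17.1, -1.7, 15.3]
width: 0.083
```

apply_moves([
  [0, 0.0155, -0.011, 0, 0, 0, 1],
  [0, 0.032, -0.02, 0, 0, 0, 1],
  [0, 0.05, -0.027, 0, 0, 0, 1],
  [0, 0.068, -0.0325, 0, 0, 0, 1],
  [0, 0.087, -0.036, 0, 0, 0, 1],
  [0, 0.106, -0.037, 0, 0, 0, 1],
  [0, 0.125, -0.036, 0, 0, 0, 1],
  [0, 0.143, -0.033, 0, 0, 0, 1],
])

```text
time: 5.72
tool_pos: [0.6451, -0.1648, 0.1728]
tcp_rot: [2.17, 2.266, 0.005]
wrist_force: [-0.5, 8.3, 5.7]
width: 0.081
```

apply_moves([
  [0, 0, 0, 0, 0, 0, 0.6],
  [0, 0, 0, 0, 0, 0, 0.6],
  [0, 0, -0.03, 0, 0, 0, 0.6],
  [0, 0, -0.07, 0, 0, 0, 0.6],
  [0, -0.03, -0.07, 0, 0, 0, 0.6],
  [0, -0.07, -0.07, 0, 0, 0, 0.6],
  [0, -0.1, -0.07, 0, 0, 0, 0.6],
  [0, -0.1, -0.07, 0, 0, 0, 0.6],
])

```text
time: 6.38
tool_pos: [0.5359, -0.1694, 0.2384]
tcp_rot: [-2.173, -2.265, 0.005]
wrist_force: [-0.2, 1.1, -1.1]
width: 0.4
```

```bash
python3 - <<'E'
from h import *
s,p,R=tool();print(p,s['width'],s['wrist_force'])
t=shot("top","t3",(290,190,370,295),4);s=shot("side","s4",(270,140,370,230),4)
a=cv2.imread("pics/t3.png");b=cv2.imread("pics/s4.png");h=max(a.shape[0],b.shape[0])
cv2.imwrite("pics/m4.png",np.hstack([cv2.copyMakeBorder(i,0,h-i.shape[0],0,0,0) for i in(a,b)]))
for im,box in((t,(300,205,360,270)),(s,(280,165,335,225))):
    x0,y0,x1,y1=box;h=cv2.cvtColor(np.ascontiguousarray(im[y0:y1,x0:x1]),cv2.COLOR_BGR2HSV)
    for n,l,u in(("green",40,80),("blue",100,125)):
        m=(h[...,0]>l)&(h[...,0]<u)&(h[...,1]>120);print(n,m.sum(),np.argwhere(m).mean(0)[::-1]+[x0,y0] if m.any() else "")
E
```

```text
[ 0.53587398 -0.16943537  0.23842115] 0.399934293779767 [-0.24784533  1.06160817 -1.1354073 ]
green 268 [316.11940299 238.33955224]
blue 0 
green 56 [306.17857143 200.53571429]
blue 2 [300.5 180. ]
```

View pics/m4.png

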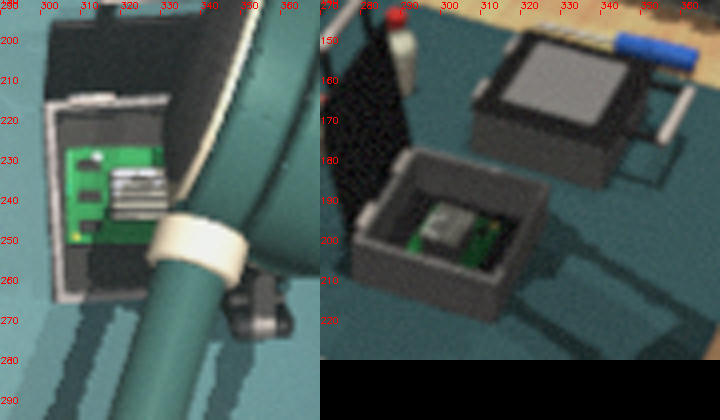

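```bash
python3 - <<'E'
from h import *
s,p,R=tool();print(p,s['q'])
for z in(0,.033,.073,.12,.2): print(z,proj("top",p+[0,0,z]).round(1),proj("side",p+[0,0,z]).round(1))
print("board left edge",plane("top",306.5,227.5,.011),plane("top",307,250.5,.011))
print("sink left",plane("top",317.5,232.5,.039),plane("top",317.5,244.5,.039))
print("sink side",plane("side",303.5,194,.039))
im=cv2.imread("pics/t3_raw.png");h=cv2.cvtColor(im,cv2.COLOR_BGR2HSV)
m=((h[...,0]>45)&(h[...,0]<80)&(h[...,1]>120)).astype(np.uint8);m[:215]=0;m[262:]=0;m[:,:300]=0;m[:,345:]=0
for r in range(222,258): 
    c=np.flatnonzero(m[r]); print(r,c.min() if len(c) else None,c.max() if len(c) else None,len(c),end="; ")
C=np.array([.6074,-.1657])-.065*np.array([.9988,.049]);print("caseA",C,proj("top",(*C,.039)),proj("side",(*C,.039)))
E
```

```text
[ 0.5407053  -0.16973115  0.23917266] [-3.47860607e-01  3.22509161e-02  1.78039090e+00 -3.86556828e-04
  1.32822307e+00 -3.89463516e-01]
0 [340.5 236.7] [307.  146.6]
0.033 [342.9 236.1] [307.5 137.8]
0.073 [346.2 235.3] [308.3 126.7]
0.12 [350.5 234.3] [309.2 113. ]
0.2 [359.4 232.3] [310.8  87.9]
board left edge [ 0.57367919 -0.11243696  0.011     ] [ 0.5118098  -0.11302516  0.011     ]
sink left [ 0.5587287  -0.13942775  0.039     ] [ 0.52733886 -0.13896561  0.039     ]
sink side [ 0.54210618 -0.170162    0.039     ]
222 None None 0; 223 None None 0; 224 None None 0; 225 None None 0; 226 None None 0; 227 308 330 21; 228 307 330 20; 229 307 330 20; 230 307 330 17; 231 307 318 5; 232 307 316 3; 233 307 316 10; 234 307 316 10; 235 307 316 10; 236 307 316 10; 237 307 316 5; 238 307 316 3; 239 307 316 3; 240 307 316 5; 241 307 316 10; 242 307 315 9; 243 307 316 10; 244 307 316 10; 245 307 327 9; 246 307 327 14; 247 307 327 14; 248 311 327 17; 249 311 326 16; 250 307 325 15; 251 None None 0; 252 None None 0; 253 None None 0; 254 None None 0; 255 None None 0; 256 None None 0; 257 None None 0; caseA [ 0.542478 -0.168885] [328.85850633 238.63529799] [303.2544284  194.18402681]
```

```bash
python3 -c "
from h import *
go((.543,-.163,.10),(.543,-.163,.02),(.543,-.163,-.01),yaw=90.5)"
```

```text
[0.0067 0.0025 0.1392] [0.001 0.001 0.033]
[0.0068 0.0025 0.2192] [0.001 0.001 0.033]
[0.0068 0.0024 0.2492] [0.001 0.001 0.033]
```

apply_moves([
  [0.007, 0.0025, 0.035, 0, 0, 0.033, 0.38],
  [0.007, 0.0025, 0.07, 0, 0, 0.033, 0.38],
  [0.007, 0.0025, 0.105, 0, 0, 0.033, 0.38],
  [0.007, 0.0025, 0.14, 0, 0, 0.033, 0.38],
  [0.007, 0.0025, 0.17, 0, 0, 0.033, 0.38],
  [0.007, 0.0025, 0.2, 0, 0, 0.033, 0.38],
  [0.007, 0.0025, 0.213, 0, 0, 0.033, 0.38],
  [0.007, 0.0025, 0.213, 0, 0, 0.033, 0.38],
])

```text
time: 7.15
tool_pos: [0.5417, -0.1614, 0.0219]
tcp_rot: [-2.206, -2.228, 0.005]
wrist_force: [-0.8, 0.0, -0.8]
width: 0.622
```

```bash
python3 - <<'E'
from h import *
s,p,R=tool();print(p,s['width'],s['wrist_force'])
s=shot("side","s5",(275,155,355,225),8)
print(proj("side",p),proj("side",p+[0,0,.033]))
go((.543,-.163,.02),(.543,-.163,-.01),yaw=90.5)
E
```

```text
[ 0.54170511 -0.16136306  0.02188981] 0.6215043984158796 [-0.77903731  0.04361128 -0.83102905]
[302.35030675 199.1764507 ] [302.79970607 192.08489065]
[-0.0009 -0.0007  0.0045] [-0.003 -0.001  0.001]
[-0.0009 -0.0006  0.0345] [-0.003 -0.001  0.001]
```

View pics/s5.png

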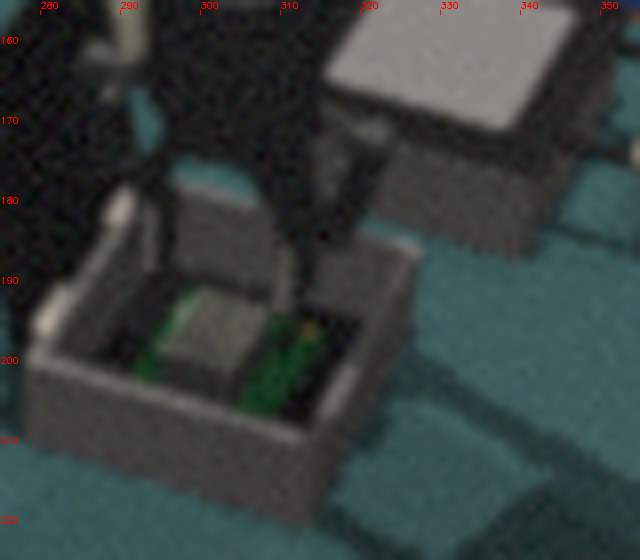

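apply_moves([
  [-0.001, -0.001, 0.008, -0.003, 0, 0, 0.38],
  [-0.001, -0.001, 0.018, -0.003, 0, 0, 0.38],
  [-0.001, -0.001, 0.028, -0.003, 0, 0, 0.38],
  [-0.001, -0.001, 0.035, -0.003, 0, 0, 0.38],
  [-0.001, -0.001, 0.038, -0.003, 0, 0, 0.38],
  [-0.001, -0.001, 0.038, -0.003, 0, 0, 0.38],
])

```text
time: 7.7
tool_pos: [0.5429, -0.1633, -0.0128]
tcp_rot: [2.21, 2.232, 0.002]
wrist_force: [-0.4, 0.1, 0.9]
width: 0.622
```

apply_moves([
  [0, 0, 0, 0, 0, 0, 1],
  [0, 0, 0, 0, 0, 0, 1],
  [0, 0, 0, 0, 0, 0, 1],
  [0, 0, 0, 0, 0, 0, 1],
  [0, 0, 0, 0, 0, 0, 1],
  [0, 0, 0, 0, 0, 0, 1],
], squeeze=40)

```text
time: 8.2
tool_pos: [0.5444, -0.1638, -0.0113]
tcp_rot: [2.208, 2.23, 0.004]
wrist_force: [0.7, 0.1, 2.2]
width: 0.383
```

apply_moves([
  [0, 0, -0.015, 0, 0, 0, 1],
  [0, 0, -0.04, 0, 0, 0, 1],
  [0, 0, -0.07, 0, 0, 0, 1],
  [0, 0, -0.1, 0, 0, 0, 1],
  [0, 0, -0.13, 0, 0, 0, 1],
  [0, 0, -0.14, 0, 0, 0, 1],
  [0, 0, -0.14, 0, 0, 0, 1],
])

```text
time: 8.78
tool_pos: [0.5458, -0.1645, 0.1317]
tcp_rot: [2.204, 2.226, 0.008]
wrist_force: [0.3, -0.7, -1.2]
width: 0.386
```

```bash
python3 - <<'E'
from h import *
s,p,R=tool();print(p,s['width'],s['wrist_force'])
go((.477,.1592,.13),(.477,.1592,.05),yaw=86.25)
E
```

```text
[ 0.54584902 -0.16446223  0.1316675 ] 0.38637354710673555 [ 0.34875043 -0.7344917  -1.20220892]
[ 3.243e-01 -6.560e-02  1.000e-04] [0.01  0.002 0.075]
[ 0.3246 -0.0664  0.0801] [0.01  0.002 0.075]
```

apply_moves([
  [0.025, -0.005, 0, 0, 0, 0.01, 1],
  [0.06, -0.012, 0, 0, 0, 0.02, 1],
  [0.095, -0.019, 0, 0, 0, 0.025, 1],
  [0.13, -0.026, 0, 0, 0, 0.03, 1],
  [0.165, -0.033, 0, 0.005, 0, 0.04, 1],
  [0.2, -0.04, 0, 0.005, 0, 0.045, 1],
  [0.235, -0.047, 0, 0.01, 0, 0.055, 1],
  [0.265, -0.054, 0, 0.01, 0, 0.06, 1],
])

```text
time: 9.45
tool_pos: [0.484, 0.1026, 0.1249]
tcp_rot: [-2.271, -2.16, 0.013]
wrist_force: [0.3, 0.9, -1.6]
width: 0.379
```

apply_moves([
  [0.025, -0.005, 0, 0, 0, 0.005, 1],
  [0.045, -0.009, 0, 0, 0, 0.01, 1],
  [0.058, -0.011, 0, 0, 0, 0.015, 1],
  [0.058, -0.011, 0, 0, 0, 0.015, 1],
  [0.058, -0.011, 0, 0, 0, 0.015, 1],
])

```text
time: 9.87
tool_pos: [0.4767, 0.1593, 0.1254]
tcp_rot: [-2.286, -2.146, 0.014]
wrist_force: [-0.7, -0.5, -1.8]
width: 0.386
```

```bash
cat > g.py <<'E'
from h import *
def green(im,n,z,box):
    h=cv2.cvtColor(im,cv2.COLOR_BGR2HSV);m=((h[...,0]>45)&(h[...,0]<80)&(h[...,1]>120)).astype(np.uint8)
    k=np.zeros_like(m);x0,y0,x1,y1=box;k[y0:y1,x0:x1]=m[y0:y1,x0:x1]
    nn,l,st,c=cv2.connectedComponentsWithStats(k)
    for i in range(1,nn):
        if st[i,4]>15:
            pts=np.argwhere(l==i)[:,::-1].astype(np.float32);r=cv2.boxPoints(cv2.minAreaRect(pts))
            print(n,"area",st[i,4],[plane(n,*q,z)[:2].round(4).tolist() for q in r])
E
python3 - <<'E'
from g import *
s,p,R=tool();print(p,s['width'],s['wrist_force'])
go((.477,.1592,.12),(.477,.1592,.03),(.477,.1592,.013),yaw=86.25)
t=shot("top","t6");s=shot("side","s6")
z=.13+.033-.013+.0
print("board z guess",p[2]+.012+.005+.006)
green(t,"top",p[2]+.024,(140,190,280,310));green(s,"side",p[2]+.024,(200,170,330,330))
E
```

```text
[0.47672967 0.15930412 0.12536873] 0.3861963402301296 [-0.68349408 -0.47544161 -1.80079969]
[-0.0001  0.0003  0.0054] [-0.01   0.002  0.002]
[0.0001 0.0013 0.0954] [-0.01   0.002  0.002]
[0.0002 0.0014 0.1124] [-0.01   0.002  0.002]
board z guess 0.14836873066601497
top area 283 [[0.4458, 0.1582], [0.5085, 0.1565], [0.5063, 0.1095], [0.4437, 0.1114]]
side area 535 [[0.7185, 0.1817], [0.6568, 0.1505], [0.5726, 0.2855], [0.6283, 0.3136]]
side area 209 [[0.5248, 0.1893], [0.4438, 0.1239], [0.4121, 0.1756], [0.4904, 0.2378]]
```

apply_moves([
  [0, 0, 0.02, -0.01, 0.002, 0, 1],
  [0, 0, 0.045, -0.01, 0.002, 0, 1],
  [0, 0, 0.07, -0.01, 0.002, 0, 1],
  [0, 0.001, 0.09, -0.01, 0.002, 0, 1],
  [0, 0.001, 0.1, -0.01, 0.002, 0, 1],
  [0, 0.001, 0.106, -0.01, 0.002, 0, 1],
  [0, 0.001, 0.108, -0.01, 0.002, 0, 1],
  [0, 0.001, 0.108, -0.01, 0.002, 0, 1],
])

```text
time: 10.63
tool_pos: [0.4793, 0.1589, 0.0201]
tcp_rot: [2.292, 2.146, 0.006]
wrist_force: [-0.1, -0.0, -1.7]
width: 0.385
```

apply_moves([
  [0, 0, 0.001, 0, 0, 0, 1],
  [0, 0, 0.002, 0, 0, 0, 1],
  [0, 0, 0.002, 0, 0, 0, 1],
])

```text
time: 10.88
tool_pos: [0.4798, 0.1596, 0.0189]
tcp_rot: [2.29, 2.146, 0.008]
wrist_force: [0.3, 0.2, -1.5]
width: 0.381
```

apply_moves([
  [0, 0, 0.001, 0, 0, 0, 1],
  [0, 0, 0.002, 0, 0, 0, 1],
  [0, 0, 0.003, 0, 0, 0, 1],
  [0, 0, 0.003, 0, 0, 0, 1],
])

```text
time: 11.22
tool_pos: [0.4787, 0.1593, 0.0148]
tcp_rot: [2.291, 2.147, 0.005]
wrist_force: [0.2, 0.4, -2.6]
width: 0.382
```

apply_moves([
  [0, 0, 0.001, 0, 0, 0, 1],
  [0, 0, 0.002, 0, 0, 0, 1],
  [0, 0, 0.002, 0, 0, 0, 1],
])

```text
time: 11.47
tool_pos: [0.4789, 0.1594, 0.0137]
tcp_rot: [2.291, 2.147, 0.005]
wrist_force: [-1.8, -0.4, 4.7]
width: 0.386
```

Contact (force turned upward). Release slowly and rise.

apply_moves([
  [0, 0, 0, 0, 0, 0, 0.5],
  [0, 0, 0, 0, 0, 0, 0.4],
  [0, 0, 0, 0, 0, 0, 0.4],
  [0, 0, -0.02, 0, 0, 0, 0.4],
  [0, 0, -0.05, 0, 0, 0, 0.4],
  [0, 0, -0.09, 0, 0, 0, 0.4],
  [0, 0, -0.13, 0, 0, 0, 0.4],
  [0, 0, -0.17, 0, 0, 0, 0.4],
])

```text
time: 12.13
tool_pos: [0.4776, 0.1589, 0.1842]
tcp_rot: [2.291, 2.147, 0.004]
wrist_force: [1.8, 0.3, 1.4]
width: 0.601
```

```bash
python3 - <<'E'
from g import *
s,p,R=tool();print(p,s['width'],s['wrist_force'])
t=shot("top","t7");s=shot("side","s7",(205,210,325,310),6)
green(t,"top",.036,(140,190,280,310));green(s,"side",.036,(235,230,330,310))
H=np.array([.477,.1592]);a=np.radians(-3.75);R2=np.array([[np.cos(a),-np.sin(a)],[np.sin(a),np.cos(a)]])
for dx in(-.032,.032):
  for dy in(-.05,.05): print("ideal",(H+R2@[dx,dy]).round(4),proj("side",(*(H+R2@[dx,dy]),.036)).round(1))
E
```

```text
[0.47763751 0.15891414 0.18420106] 0.6008223405381027 [1.80807042 0.30400031 1.42594737]
top area 338 [[0.4527, 0.2007], [0.5138, 0.1976], [0.5075, 0.1104], [0.4466, 0.1141]]
top area 22 [[0.4992, 0.2066], [0.4992, 0.1934], [0.4887, 0.1932], [0.4888, 0.2064]]
top area 16 [[0.4783, 0.201], [0.4783, 0.1931], [0.4679, 0.1929], [0.4679, 0.2008]]
side area 194 [[0.5098, 0.2079], [0.5117, 0.1141], [0.447, 0.1283], [0.4483, 0.2192]]
ideal [0.4418 0.1114] [296.  260.9]
ideal [0.4483 0.2112] [279.1 284.8]
ideal [0.5057 0.1072] [277.4 252.5]
ideal [0.5122 0.207 ] [259.8 275.5]
```

View pics/s7.png

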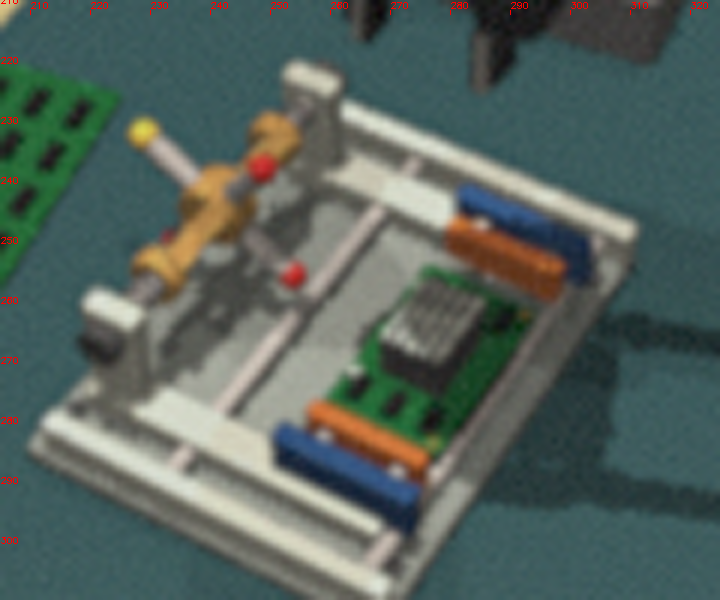

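```bash
python3 - <<'E'
from h import *
s,p,R=tool();print(s['q'])
for w in (.03,.034,.04): print(w,proj("side",p+[0,0,w]).round(1))
a=np.radians(-3.75);ex=np.array([np.cos(a),np.sin(a)])
H=np.array([.6017,.153])
P=H-.057*ex
go((*P,.15),(*P,.071),yaw=176.25)
E
```

```text
[ 2.71676778e-01 -6.57232467e-02  1.96480911e+00  2.26838439e-05
  1.22346303e+00  3.36700210e-01]
0.03 [276.1 223. ]
0.034 [276.1 221.9]
0.04 [276.1 220.3]
[-0.0002  0.0603  0.0426] [ 0.019  0.009 -1.57 ]
[-0.0007  0.0589  0.1216] [ 0.019  0.009 -1.57 ]
```

apply_moves([
  [0, 0.01, 0.005, 0, 0, -0.12, 1],
  [0, 0.02, 0.01, 0, 0, -0.24, 1],
  [0, 0.03, 0.015, 0, 0, -0.36, 1],
  [0, 0.04, 0.02, 0, 0, -0.48, 1],
  [0, 0.05, 0.025, 0, 0, -0.6, 1],
  [0, 0.06, 0.03, 0, 0, -0.72, 1],
  [0, 0.06, 0.035, 0, 0, -0.84, 1],
  [0, 0.06, 0.04, 0, 0, -0.96, 1],
])

```text
time: 12.9
tool_pos: [0.5386, 0.1551, 0.142]
tcp_rot: [1.032, 2.964, 0.003]
wrist_force: [0.1, 0.7, -0.0]
width: 0.005
```

apply_moves([
  [0, 0, 0, 0, 0, -0.12, 1],
  [0, 0, 0, 0, 0, -0.24, 1],
  [0, 0, 0, 0, 0, -0.36, 1],
  [0, 0, 0, 0, 0, -0.48, 1],
  [0, 0, 0, 0, 0, -0.6, 1],
  [0, 0, 0, 0, 0, -0.61, 1],
  [0, 0, 0, 0, 0, -0.61, 1],
])

```text
time: 13.48
tool_pos: [0.538, 0.1552, 0.1425]
tcp_rot: [0.107, 3.137, 0.002]
wrist_force: [-0.2, -0.1, -0.3]
width: -0.004
```

```bash
cat >> h.py <<'E'
AH=np.radians(-3.75);EX=np.array([np.cos(AH),np.sin(AH)]);HUB=np.array([.6017,.153]);ZB=.034
def hp(x,zrel): return np.r_[HUB+x*EX,.075+zrel-ZB]
E
python3 - <<'E'
from h import *
s,p,R=tool();print(p,s['width'],s['q'][5])
go(hp(-.057,.09),hp(-.057,.03),yaw=176.25)
E
```

```text
[0.53800587 0.15518814 0.14248868] -0.0038982776871255764 -1.2661912406051796
[-0.0067  0.002   0.0115] [ 0.001  0.003 -0.003]
[-0.0065  0.0019  0.0715] [ 0.001  0.003 -0.003]
```

apply_moves([
  [-0.0065, 0.002, 0.012, 0, 0.003, -0.003, 1],
  [-0.0065, 0.002, 0.035, 0, 0.003, -0.003, 1],
  [-0.0065, 0.002, 0.055, 0, 0.003, -0.003, 1],
  [-0.0065, 0.002, 0.0715, 0, 0.003, -0.003, 1],
  [-0.0065, 0.002, 0.0715, 0, 0.003, -0.003, 1],
  [-0.0065, 0.002, 0.0715, 0, 0.003, -0.003, 1],
])

```text
time: 13.98
tool_pos: [0.544, 0.1566, 0.0705]
tcp_rot: [-0.102, -3.138, -0.001]
wrist_force: [-0.6, 0.7, 1.0]
width: 0.002
```

```bash
cat > plan.py <<'E'
from h import *
def path(th):
    # corner of leading face, contact with bar at angle th
    xb=.0505*np.sin(th)-.0075; xc=.038*np.sin(th)-.006*np.cos(th)
    if th<.15: return xb-.011, .030+.008*max(0,(th+.6)/.75)
    return xc-.011, .038*np.cos(th)+.006*np.sin(th)
def plan(ths):
    for th in ths:
        x,z=path(th); print(round(th,2),(round(x,4),round(z,4)),delta(hp(x,z))[0])
E
python3 - <<'E'
from plan import *
s,p,R=tool();print(p,s['wrist_force'])
plan(np.arange(-.65,1.01,.1))
E
```

```text
[0.5439749  0.15658018 0.07046174] [-0.58600605  0.69179718  1.01341104]
-0.65 (np.float64(-0.0491), 0.03) [-0.0088  0.0002 -0.0006]
-0.55 (np.float64(-0.0449), np.float64(0.0305)) [-0.0129  0.0002 -0.0011]
-0.45 (np.float64(-0.0405), np.float64(0.0316)) [-0.0174  0.0002 -0.0022]
-0.35 (np.float64(-0.0358), np.float64(0.0327)) [-0.022   0.0002 -0.0033]
-0.25 (np.float64(-0.031), np.float64(0.0337)) [-0.0268  0.0002 -0.0043]
-0.15 (np.float64(-0.026), np.float64(0.0348)) [-0.0318  0.0002 -0.0054]
-0.05 (np.float64(-0.021), np.float64(0.0359)) [-0.0368  0.0002 -0.0065]
0.05 (np.float64(-0.016), np.float64(0.0369)) [-0.0418  0.0002 -0.0076]
0.15 (np.float64(-0.011), np.float64(0.038)) [-0.0469  0.0002 -0.0086]
0.25 (np.float64(-0.0074), np.float64(0.0383)) [-0.0504  0.0002 -0.009 ]
0.35 (np.float64(-0.0036), np.float64(0.0378)) [-0.0542  0.0002 -0.0084]
0.45 (np.float64(0.0001), np.float64(0.0368)) [-0.0579  0.0002 -0.0075]
0.55 (np.float64(0.0037), np.float64(0.0355)) [-0.0616  0.0002 -0.0062]
0.65 (np.float64(0.0072), np.float64(0.0339)) [-0.065   0.0002 -0.0046]
0.75 (np.float64(0.0105), np.float64(0.0319)) [-0.0683  0.0002 -0.0026]
0.85 (np.float64(0.0136), np.float64(0.0296)) [-0.0714  0.0002 -0.0003]
0.95 (np.float64(0.0164), np.float64(0.027)) [-0.0743  0.0002  0.0023]
```

First half of the stroke, to bar angle about 0.05.

apply_moves([
  [-0.009, 0, -0.001, 0, 0, 0, 1],
  [-0.015, 0, -0.002, 0, 0, 0, 1],
  [-0.02, 0, -0.003, 0, 0, 0, 1],
  [-0.025, 0, -0.004, 0, 0, 0, 1],
  [-0.03, 0, -0.005, 0, 0, 0, 1],
  [-0.035, 0, -0.006, 0, 0, 0, 1],
  [-0.042, 0, -0.0075, 0, 0, 0, 1],
  [-0.042, 0, -0.0075, 0, 0, 0, 1],
])

```text
time: 14.65
tool_pos: [0.5891, 0.1547, 0.0811]
tcp_rot: [0.1, 3.137, 0.004]
wrist_force: [-1.1, 0.8, 1.4]
width: 0.001
```

```bash
cat >> h.py <<'E'
def balls(tag):
    """turnbuckle ball angles from side image; assume ball on plane through HUB normal to holder y"""
    ey=np.array([-EX[1],EX[0],0]); hub=np.r_[HUB,.075]
    im=shot("side",tag); h=cv2.cvtColor(im,cv2.COLOR_BGR2HSV)
    for nm,m in(("red",((h[...,0]<=6)|(h[...,0]>=174))&(h[...,1]>150)&(h[...,2]>90)),("yel",(h[...,0]>=23)&(h[...,0]<=35)&(h[...,1]>130)&(h[...,2]>120))):
        k=np.zeros(m.shape,np.uint8);k[205:275,210:275]=m[205:275,210:275]
        n,l,st,c=cv2.connectedComponentsWithStats(k)
        for i in range(1,n):
            o,d=ray("side",*c[i]);q=o+d*((hub-o)@ey)/(d@ey)-hub;x=q[:2]@EX
            if st[i,4]>3: print(nm,st[i,4],c[i].round(1),"x,z",x.round(4),q[2].round(4),"r",np.hypot(x,q[2]).round(4),"ang",np.arctan2(x,q[2]).round(3))
E
python3 - <<'E'
from plan import *
s,p,R=tool();print(p,s['wrist_force']);balls("b1")
plan(np.arange(.05,1.01,.1))
E
```

```text
[0.58910522 0.15469785 0.08114549] [-1.12274721  0.76067353  1.35622204]
red 5 [237.6 231.8] x,z 0.0108 0.0435 r 0.0448 ang 0.243
red 10 [255.4 248.9] x,z -0.0488 0.0032 r 0.049 ang -1.505
yel 5 [226.2 238.2] x,z 0.0563 -0.0092 r 0.0571 ang 1.733
0.05 (np.float64(-0.016), np.float64(0.0369)) [ 0.0033 -0.0007  0.0029]
0.15 (np.float64(-0.0113), np.float64(0.0385)) [-0.0015 -0.0007  0.0014]
0.25 (np.float64(-0.0074), np.float64(0.0383)) [-0.0053 -0.0007  0.0015]
0.35 (np.float64(-0.0036), np.float64(0.0378)) [-0.0091 -0.0007  0.0021]
0.45 (np.float64(0.0001), np.float64(0.0368)) [-0.0128 -0.0007  0.003 ]
0.55 (np.float64(0.0037), np.float64(0.0355)) [-0.0165 -0.0008  0.0044]
0.65 (np.float64(0.0072), np.float64(0.0339)) [-0.0199 -0.0008  0.006 ]
0.75 (np.float64(0.0105), np.float64(0.0319)) [-0.0232 -0.0008  0.008 ]
0.85 (np.float64(0.0136), np.float64(0.0296)) [-0.0263 -0.0008  0.0103]
0.95 (np.float64(0.0164), np.float64(0.027)) [-0.0291 -0.0008  0.0129]
```

apply_moves([
  [-0.0035, 0, 0.0015, 0, 0, 0, 1],
  [-0.007, 0, 0.002, 0, 0, 0, 1],
  [-0.011, 0, 0.0025, 0, 0, 0, 1],
  [-0.0145, 0, 0.0035, 0, 0, 0, 1],
  [-0.018, 0, 0.005, 0, 0, 0, 1],
  [-0.0215, 0, 0.007, 0, 0, 0, 1],
  [-0.025, 0, 0.009, 0, 0, 0, 1],
  [-0.029, 0, 0.0125, 0, 0, 0, 1],
])

```text
time: 15.37
tool_pos: [0.6179, 0.1525, 0.0677]
tcp_rot: [0.098, 3.136, 0.003]
wrist_force: [-2.7, -0.2, 5.8]
width: -0.007
```

```bash
python3 - <<'E'
from plan import *
balls("b2");s,p,R=tool();print(p,s['wrist_force'])
plan([.95,1.05,1.1,1.15])
E
```

```text
red 4 [229.5 231.5] x,z 0.0407 0.0286 r 0.0498 ang 0.958
red 16 [250.5 240. ] x,z -0.0332 0.0329 r 0.0468 ang -0.79
red 7 [252.3 256.6] x,z -0.0362 -0.039 r 0.0532 ang -2.393
[0.6185472  0.15239034 0.06702874] [-2.71035876e-03  1.09493307e+00  4.95468676e+00]
0.95 (np.float64(0.0164), np.float64(0.027)) [ 0.0004 -0.0005 -0.001 ]
1.05 (np.float64(0.019), np.float64(0.0241)) [-0.0021 -0.0005  0.0019]
1.1 (np.float64(0.0201), np.float64(0.0226)) [-0.0033 -0.0005  0.0035]
1.15 (np.float64(0.0212), np.float64(0.021)) [-0.0044 -0.0005  0.005 ]
```

apply_moves([
  [0.003, 0, -0.02, 0, 0, 0, 1],
  [0.003, 0, -0.045, 0, 0, 0, 1],
  [0.01, 0, -0.06, 0, 0, 0, 1],
  [0.045, 0, -0.06, 0, 0, 0, 1],
  [0.078, 0, -0.06, 0, 0, 0, 1],
  [0.078, 0, -0.06, 0, 0, 0, 1],
  [0.078, 0, -0.03, 0, 0, 0, 1],
  [0.078, 0, 0, 0, 0, 0, 1],
])

```text
time: 16.08
tool_pos: [0.5411, 0.158, 0.069]
tcp_rot: [0.097, 3.131, 0.005]
wrist_force: [0.0, -0.6, -1.3]
width: 0.001
```

apply_moves([
  [0, 0, 0, 0, 0, 0, 1],
  [0, 0, 0, 0, 0, 0, 1],
])

```text
time: 16.25
tool_pos: [0.5364, 0.1567, 0.0649]
tcp_rot: [-0.098, -3.137, 0.0]
wrist_force: [0.5, 0.3, 0.4]
width: 0.003
```

```bash
python3 - <<'E'
from plan import *
balls("b3");s,p,R=tool();print(p,s['wrist_force'])
go(hp(-.05,.03),yaw=176.25)
plan(np.arange(-.75,.11,.1))
E
```

```text
red 12 [229.4 230.8] x,z 0.0408 0.0319 r 0.0517 ang 0.907
red 5 [249.8 240.6] x,z -0.0306 0.0289 r 0.0421 ang -0.814
red 5 [252.2 256.6] x,z -0.0359 -0.0393 r 0.0533 ang -2.402
[0.53826811 0.15719592 0.06673312] [ 0.49953923 -1.31297163  1.09496939]
[-0.0136 -0.0001 -0.0043] [0.001 0.    0.003]
-0.75 (np.float64(-0.0529), 0.03) [-0.0106 -0.0001 -0.0043]
-0.65 (np.float64(-0.0491), 0.03) [-0.0145 -0.0001 -0.0043]
-0.55 (np.float64(-0.0449), np.float64(0.0305)) [-0.0187 -0.0001 -0.0048]
-0.45 (np.float64(-0.0405), np.float64(0.0316)) [-0.0231 -0.0001 -0.0059]
-0.35 (np.float64(-0.0358), np.float64(0.0327)) [-0.0278 -0.0001 -0.0069]
-0.25 (np.float64(-0.031), np.float64(0.0337)) [-0.0326 -0.0001 -0.008 ]
-0.15 (np.float64(-0.026), np.float64(0.0348)) [-0.0375 -0.0001 -0.0091]
-0.05 (np.float64(-0.021), np.float64(0.0359)) [-0.0425 -0.0001 -0.0101]
0.05 (np.float64(-0.016), np.float64(0.0369)) [-0.0476 -0.0002 -0.0112]
```

apply_moves([
  [-0.0105, 0, 0, 0, 0, 0, 1],
  [-0.0145, 0, -0.002, 0, 0, 0, 1],
  [-0.0185, 0, -0.004, 0, 0, 0, 1],
  [-0.023, 0, -0.006, 0, 0, 0, 1],
  [-0.028, 0, -0.007, 0, 0, 0, 1],
  [-0.0325, 0, -0.008, 0, 0, 0, 1],
  [-0.0375, 0, -0.009, 0, 0, 0, 1],
  [-0.0425, 0, -0.01, 0, 0, 0, 1],
])

```text
time: 16.97
tool_pos: [0.5819, 0.1553, 0.0795]
tcp_rot: [0.099, 3.138, 0.004]
wrist_force: [-4.9, 1.1, 3.9]
width: -0.0
```

```bash
python3 - <<'E'
from plan import *
balls("b4");s,p,R=tool();print(p,s['wrist_force'])
plan(np.arange(-.05,1.16,.1))
E
```

```text
red 4 [239.5 233. ] x,z 0.0043 0.042 r 0.0422 ang 0.101
red 7 [226. 237.] x,z 0.0566 -0.004 r 0.0567 ang 1.642
red 11 [255.6 250.5] x,z -0.0494 -0.0037 r 0.0496 ang -1.646
[0.58334743 0.15526921 0.07971538] [-2.58211639  0.36383281  3.52036576]
-0.05 (np.float64(-0.021), np.float64(0.0359)) [ 0.0026 -0.0011  0.0028]
0.05 (np.float64(-0.016), np.float64(0.0369)) [-0.0025 -0.0011  0.0018]
0.15 (np.float64(-0.0113), np.float64(0.0385)) [-0.0072 -0.0011  0.0003]
0.25 (np.float64(-0.0074), np.float64(0.0383)) [-0.011  -0.0011  0.0005]
0.35 (np.float64(-0.0036), np.float64(0.0378)) [-0.0148 -0.0011  0.001 ]
0.45 (np.float64(0.0001), np.float64(0.0368)) [-0.0186 -0.0011  0.002 ]
0.55 (np.float64(0.0037), np.float64(0.0355)) [-0.0222 -0.0011  0.0033]
0.65 (np.float64(0.0072), np.float64(0.0339)) [-0.0257 -0.0011  0.0049]
0.75 (np.float64(0.0105), np.float64(0.0319)) [-0.0289 -0.0012  0.0069]
0.85 (np.float64(0.0136), np.float64(0.0296)) [-0.032  -0.0012  0.0092]
0.95 (np.float64(0.0164), np.float64(0.027)) [-0.0348 -0.0012  0.0119]
1.05 (np.float64(0.019), np.float64(0.0241)) [-0.0374 -0.0012  0.0147]
1.15 (np.float64(0.0212), np.float64(0.021)) [-0.0396 -0.0012  0.0179]
```

apply_moves([
  [-0.0035, 0, 0.0005, 0, 0, 0, 1],
  [-0.0072, 0, 0.0005, 0, 0, 0, 1],
  [-0.011, 0, 0.0005, 0, 0, 0, 1],
  [-0.015, 0, 0.001, 0, 0, 0, 1],
  [-0.0185, 0, 0.002, 0, 0, 0, 1],
  [-0.022, 0, 0.0033, 0, 0, 0, 1],
  [-0.0257, 0, 0.005, 0, 0, 0, 1],
  [-0.029, 0, 0.007, 0, 0, 0, 1],
])

```text
time: 17.68
tool_pos: [0.6111, 0.1529, 0.0706]
tcp_rot: [0.099, 3.137, 0.003]
wrist_force: [-3.3, 0.7, 6.8]
width: -0.002
```

```bash
python3 - <<'E'
from plan import *
balls("b5");s,p,R=tool();print(p,s['wrist_force'])
plan([.65,.75,.85,.95,1.05,1.1,1.15])
E
```

```text
red 4 [231.5 231.5] x,z 0.0332 0.0327 r 0.0466 ang 0.793
red 14 [252.3 242.5] x,z -0.039 0.0255 r 0.0466 ang -0.992
[0.61164418 0.15287817 0.07029076] [-1.7041594   0.80205137  5.61873536]
0.65 (np.float64(0.0072), np.float64(0.0339)) [ 0.0027 -0.0005 -0.0046]
0.75 (np.float64(0.0105), np.float64(0.0319)) [-0.0006 -0.0005 -0.0026]
0.85 (np.float64(0.0136), np.float64(0.0296)) [-0.0037 -0.0005 -0.0003]
0.95 (np.float64(0.0164), np.float64(0.027)) [-0.0065 -0.0005  0.0023]
1.05 (np.float64(0.019), np.float64(0.0241)) [-0.009  -0.0006  0.0052]
1.1 (np.float64(0.0201), np.float64(0.0226)) [-0.0102 -0.0006  0.0067]
1.15 (np.float64(0.0212), np.float64(0.021)) [-0.0113 -0.0006  0.0083]
```

apply_moves([
  [-0.0035, 0, -0.0003, 0, 0, 0, 1],
  [-0.0065, 0, 0.002, 0, 0, 0, 1],
  [-0.009, 0, 0.004, 0, 0, 0, 1],
  [-0.0095, 0, 0.005, 0, 0, 0, 1],
  [-0.0095, 0, 0.005, 0, 0, 0, 1],
])

```text
time: 18.15
tool_pos: [0.6197, 0.1523, 0.0647]
tcp_rot: [0.099, 3.139, 0.002]
wrist_force: [-3.3, 0.7, 3.9]
width: 0.001
```

apply_moves([
  [0.004, 0, -0.02, 0, 0, 0, 1],
  [0.004, 0, -0.05, 0, 0, 0, 1],
  [0.004, 0, -0.08, 0, 0, 0, 1],
  [0.004, 0, -0.12, 0, 0, 0, 1],
  [0.004, 0, -0.16, 0, 0, 0, 1],
  [0.004, 0, -0.18, 0, 0, 0, 1],
  [0.004, 0, -0.18, 0, 0, 0, 1],
])

```text
time: 18.73
tool_pos: [0.6203, 0.1526, 0.2526]
tcp_rot: [0.099, 3.125, 0.006]
wrist_force: [0.4, -0.2, 1.6]
width: -0.001
```

```bash
python3 - <<'E'
from g import *
balls("b6");s,p,R=tool();print(p,s['wrist_force'])
t=shot("top","t8");a=cv2.imread("pics/b6_raw.png")
green(t,"top",.036,(140,190,280,310))
for n,im in(("top",t),("side",a)):
  h=cv2.cvtColor(im,cv2.COLOR_BGR2HSV);box={"top":(150,240,265,295),"side":(240,230,320,310)}[n]
  for c,m in(("blue",(h[...,0]>100)&(h[...,0]<125)&(h[...,1]>120)),("orange",(h[...,0]>=5)&(h[...,0]<=20)&(h[...,1]>150))):
    k=np.zeros(m.shape,np.uint8);x0,y0,x1,y1=box;k[y0:y1,x0:x1]=m[y0:y1,x0:x1]
    nn,l,st,ce=cv2.connectedComponentsWithStats(k)
    for i in range(1,nn):
        if st[i,4]>20:
            q=plane(n,*ce[i],.05);d=q[:2]-[.477,.1592];print(n,c,st[i,4],"hx,hy",(d@EX).round(4),(d@[-EX[1],EX[0]]).round(4))
x=cv2.imread("pics/t8_raw.png");crop(x,"y1",(150,190,260,290),4);crop(a,"y2",(215,205,305,305),4)
cv2.imwrite("pics/m8.png",np.hstack([cv2.imread("pics/y1.png"),cv2.imread("pics/y2.png")]))
E
```

```text
red 11 [229.2 231.2] x,z 0.0418 0.0294 r 0.0511 ang 0.957
red 15 [249.6 238.6] x,z -0.0304 0.0373 r 0.0481 ang -0.683
[0.61856419 0.15228833 0.24899801] [0.61797774 0.21106945 0.31928291]
top area 409 [[0.4532, 0.212], [0.5143, 0.2092], [0.5078, 0.1136], [0.4469, 0.117]]
top blue 130 hx,hy -0.0015 0.0724
top blue 126 hx,hy -0.0009 -0.0694
top orange 122 hx,hy -0.0007 0.0562
top orange 74 hx,hy -0.0009 -0.0539
side blue 67 hx,hy -0.0071 -0.0667
side blue 139 hx,hy -0.0051 0.0779
side orange 113 hx,hy -0.0031 -0.0476
side orange 77 hx,hy -0.0022 0.0576
```

View pics/m8.png

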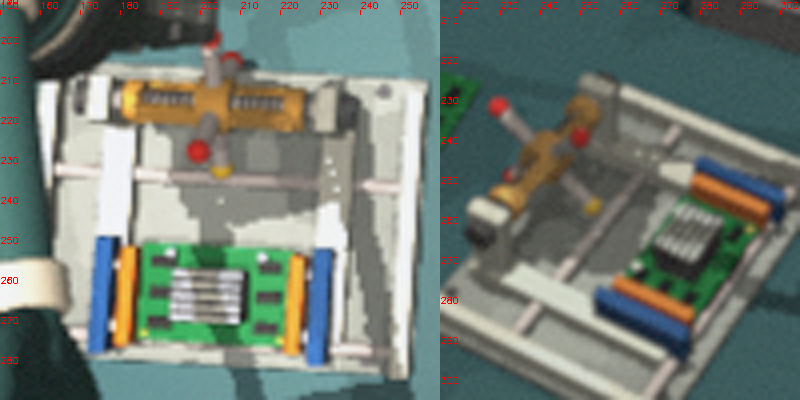

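```bash
cat > pads.py <<'E'
from h import *
def pads(f,n):
  im=cv2.imread(f);h=cv2.cvtColor(im,cv2.COLOR_BGR2HSV);box={"top":(150,240,265,295),"side":(240,230,320,310)}[n]
  for c,m in(("blue",(h[...,0]>100)&(h[...,0]<125)&(h[...,1]>120)),("orange",(h[...,0]>=5)&(h[...,0]<=20)&(h[...,1]>150))):
    k=np.zeros(m.shape,np.uint8);x0,y0,x1,y1=box;k[y0:y1,x0:x1]=m[y0:y1,x0:x1]
    nn,l,st,ce=cv2.connectedComponentsWithStats(k)
    for i in range(1,nn):
        if st[i,4]>20:
            q=plane(n,*ce[i],.054);d=q[:2]-[.477,.1592];print(f,c,st[i,4],"hy",(d@[-EX[1],EX[0]]).round(4))
E
python3 - <<'E'
from pads import *
for f,n in(("pics/top0.png","top"),("pics/t7_raw.png","top"),("pics/t8_raw.png","top"),("pics/side0.png","side"),("pics/s7_raw.png","side"),("pics/b6_raw.png","side")): pads(f,n)
E
```

```text
pics/top0.png blue 136 hy 0.0861
pics/top0.png blue 120 hy -0.0851
pics/top0.png orange 115 hy 0.0651
pics/top0.png orange 78 hy -0.0653
pics/t7_raw.png blue 116 hy -0.0852
pics/t7_raw.png orange 82 hy -0.0652
pics/t8_raw.png blue 130 hy 0.0713
pics/t8_raw.png blue 126 hy -0.07
pics/t8_raw.png orange 122 hy 0.0551
pics/t8_raw.png orange 74 hy -0.0545
pics/side0.png blue 81 hy -0.0782
pics/side0.png blue 138 hy 0.096
pics/side0.png orange 111 hy -0.0547
pics/side0.png orange 74 hy 0.0741
pics/s7_raw.png blue 82 hy -0.0772
pics/s7_raw.png blue 142 hy 0.0961
pics/s7_raw.png orange 111 hy -0.0539
pics/s7_raw.png orange 92 hy 0.0727
pics/b6_raw.png blue 67 hy -0.0636
pics/b6_raw.png blue 139 hy 0.0803
pics/b6_raw.png orange 113 hy -0.0446
pics/b6_raw.png orange 77 hy 0.0601
```

```bash
python3 -c "
from h import *
s,p,R=tool();print(s['time'],p,s['wrist_force']);print(job.finish_job())"
```

```text
18.8333 [0.61667981 0.15202842 0.24587197] [ 0.06604497 -0.46165363 -0.58398903]
the job is handed in; nothing more can be done
None
```

I handed the job in at 18.8 s: the green board is clamped flat on the bed and the robot is clear of everything. It was in the first case I opened (case A), so case B and the blue board were never touched. I turned the turnbuckle with two bar strokes, then lifted away.

**Last checks:**
- **Turnbuckle:** about 4.0 rad (the bar angles give 4.03 to 4.10, the jaw travel 3.97).
- **Pads:** pushed in about 4.8 mm (left) and 4.3 mm (right) by the top camera, inside the 2 to 7.3 mm wanted.
- **Board:** it looked flat and square between the pads, with its centre within a few millimetres of the bed centre.
- **Forces:** the highest wrist force I read was about 23 N, while lifting the lid. The holder's force on the board was not measured directly. I did not measure the bystanders again at the end.

**What failed or disagreed:**
- **Tool height:** the reported TCP was about 33 mm beyond where the shut finger tips appeared. Because of that, my first try at the lid bar closed on nothing. I retried lower, gripped it, and used the offset from then on.
- **Left pad, side camera:** it gave only 1.7 to 3.2 mm, against 4.8 mm from the top camera. I trusted the top view because that pad's small orange patch measured unevenly from the side.

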